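Square the manifold block to the bench fence

TASK

Walk the heavy metal manifold block round on the bench with finger pushes (pushing alternate corners turns it on the spot) until one of its two long sides, either will do, lies flush along the fence with neither end of the block sticking out past the fence. Have it roughly square before it first touches the fence. Only push it along the bench, never lift or tip it, and leave the other things on the bench where they are.

Things in the scene. Friction and masses are not known exactly. Their poses are not given: they have to be found in the camera images.
- manifold: Grey metal block, 90 (own x) by 140 (own y) by 45 mm high, three brass plugs 5 mm high in a row on top; same when turned half round. 1.2 to 1.7 kg, slides with friction (up to 14 N), too wide to grip. Origin: centre of the underside, z up. Long sides at own x = -45 and +45 mm. Pushed squarely on a long side 55 mm from its middle, it turns about a point some 40 mm beyond its centre.
- fence: Straight aluminium bar fixed to the bench, beyond the block as seen from the robot: 24 mm (own x) by 300 mm (own y) by 25 mm high, with three dark bolt heads 4 mm high on top. Origin at the centre of its underside. Own x points away from the robot side, so the face that the block goes against is at own x = -12 mm and runs along own y. When the block is flush its centre is at own x = -57 mm of the fence.
- multimeter: Bystander: orange and black multimeter lying flat, 150 (own x) by 75 (own y) by about 45 mm high, to the right (own -y side of the fence) of the work. Origin at the centre of its underside. Leave alone.
- cell: Bystander: small blue battery cell standing upright, 14 mm diameter, 50 mm high, to the left (+y side) of the work. Origin at the centre of its underside. Leave alone.
- fitting: Bystander: brass fitting standing upright behind the fence, 26 mm diameter, 36 mm high. Origin at the centre of its underside. Leave alone.
- screwdriver: Bystander: screwdriver with orange handle lying on the bench to the left (+y side) of the work, about 200 mm long along own x (handle at -x), 26 mm thick; origin under the middle of its length. Leave alone.

How it is judged:
At the end, for the whole second after the job is handed in: The block rests flat on the bench with a long side along the fence: parallel within 0.04 rad, its centre within 3 mm of the flush distance (gap under 3 mm), not overhanging either end of the fence by more than 4 mm, and at rest (x of manifold in the frame of fence between -0.06 and -0.054 m and angle between the y axis of manifold and the y axis of fence, either way round below 0.04 rad and y of manifold in the frame of fence between -0.084 and 0.084 m and height (world z) of manifold below 0.004 m and angle between manifold's own z axis and vertical below 0.05 rad and linear speed of manifold below 0.01 m/s); the robot touches nothing.
It fails at once if the block was lifted more than 8 mm off the bench or tipped by more than 0.12 rad (height (world z) of manifold above 0.008 m or angle between manifold's own z axis and vertical above 0.12 rad).
It fails at once if the block touched the fence while more than 0.3 rad (17 degrees) from parallel (contact force between manifold and fence above 0.5 N and angle between the y axis of manifold and the y axis of fence, either way round above 0.3 rad).
It fails at once if a bystander (multimeter, battery cell, brass fitting or screwdriver) was moved more than 15 mm (distance of any of multimeter, cell, fitting, screwdriver from where it was at the start of the episode above 0.015 m).
It also fails if it takes over 72 s, if anything falls off the work surface, if the arm or the gripper's body presses on something with over 40 N, if the wrist force passes 120 N, or if a joint passes its speed limit or range.

ROBOT

A 6-joint arm with a two-finger parallel gripper is mounted at the origin on the work surface. World frame = base frame: x ahead of the robot, y to its left, z up, the work surface at z = 0. Lengths are in m, angles in rad, forces in N, time in s.
With the tool pointing down it reaches from about 0.25 to 0.775 m from the base axis. Payload 4 kg.
Tool frame: the origin (TCP) lies at the very end of the fingers, on their centre line; the grasp point (between the pads) lies 19 mm behind it; x points along the fingers, y is the direction in which the jaws open and shut, and the axes are right-handed (so a half turn about x gives the same grasp; the last joint's range is limited). The gripper opens to 94 mm and grips with 3 to 60 N. Pads are 16 mm wide; open, the fingers measure 119 mm over their backs; the gripper's body (75 mm by 177 mm) begins 78 mm behind the grasp point.
Start: joints at [1.121, 0.087, 1.371, -0, 1.684, -0.103], TCP at [0.187, 0.517, 0.206] pointing down, gripper open.
Joint ranges: [-3.1, 3.1], [-0.76, 2.03], [0.27, 2.55], [-1.08, 4.22], [0.17, 2.65], [-2.57, 2.57]. Speed limits (rad/s): [2.79, 2.79, 3.14, 3.14, 3.14, 3.14].

INTERFACE

Orientations are given as [roll, pitch, yaw] about the fixed x, y, z axes, in that order (R = Rz(yaw) Ry(pitch) Rx(roll)).
In Python, from bench import robot gives the robot as it stands.
- The arm moves only by the tool carry_out, never from a script. Its argument "targets" is a list of rows, each a list of 5 numbers: the closure, from 0 (fully open) to 1 (shut), then the shift along the tool's x, y, z in cm, then the turn about the tool's x in degrees. In form: [[fingers, tx, ty, tz, turn], ...]. A call has 1 to 20 rows; each row shifts and turns the commanded pose from where the row before left it, along the tool's axes as they then stand; what a row does not reach is not made up. A row lasts 1/10 s, in which the tool goes at most 50 mm and 8.59 degrees, less where a joint would pass 70% of its speed; a pose out of reach is approached as far as the arm can. A call is refused whole if a number of a shift passes 5 or a number of a turn 8.59, either way. A call with a gripper value outside its range is refused whole. The fingers move at their own pace and stop on an object; the grip force is fixed at half the most. Time passes only in rows, so rows that do not move let the fingers close. It gives the time, the measured TCP pose, the force and the opening at its end, in the units of the state.
- robot.get_obs(): the state, without advancing time (a new reading comes with each control period).
- robot.snapshot(name): name is "side" or "top" or "wrist"; returns a dict with "image" (480x640x3 uint8, red, green, blue), "camera_matrix" (3x3 intrinsics, pixels), "distortion" ([k1, k2, p1, p2, k3] as OpenCV has them; the pictures are not rectified), "pose" (4x4, takes a point from camera to world coordinates). Camera axes: x right, y up, looking along -z (the intrinsics and any distortion apply to the point x, -y, -z); pixel columns grow to the right and rows downward; lengths in m; the calibration is good to about 2 mm. A picture is of the moment at which its call begins. There is no depth.
- robot.close_job(): hands the job in, once; it reports no verdict.
The state is a dict: "time": time; "joint_positions": joint angles; "qvel": joint speeds; "joint_torque": joint torques, N m; "tool_pos": TCP position; "ee_rot": TCP orientation; "wrist_force": force on the tool from outside, world axes, zero at the start; "wrist_torque": the same for the moment, N m; "width": finger opening in m.
Only numpy, scipy, OpenCV 4.12 (cv2) and the standard library are available. Lean on these libraries where they do the work, as an engineer would, in place of code of your own. Each camera call takes 0.05 s, during which the arm holds its last target. There are 200 camera calls.

## Working session

There is one attempt and no reset: what is moved stays moved. The work goes in short steps, Python scripts to look and compute and a tool call to move; the robot and the scene stay as the last step left them, time stands still between calls to the robot, and variables do not carry over. Pictures are saved under pics/ and viewed, about 8 in all and at most 12, crops included, and the job is handed in when it is done.

Besides the shell and the picture viewer there is one more tool, called after ">>>" as name(argument=value, ...) on one line, values as JSON. carry_out: Moves the arm, as the interface text tells. Its arguments: {"type":"object","properties":{"targets":{"type":"array","items":{"type":"array","items":{"type":"number"}}}},"required":["targets"]}

```bash
mkdir -p pics
cat > h.py <<'E'
import numpy as np, cv2
from bench import robot
def snap(n,f):
    s=robot.snapshot(n); cv2.imwrite('pics/'+f,s['image'][:,:,::-1]); np.savez('pics/'+f[:-4]+'.npz',K=s['camera_matrix'],d=s['distortion'],T=s['pose']); return s
def px2w(f,pts,z):
    c=np.load('pics/'+f+'.npz'); u=cv2.undistortPoints(np.array(pts,float).reshape(-1,1,2),c['K'],np.array(c['d'],float)).reshape(-1,2)
    out=[]
    z=np.broadcast_to(z,(len(u),))
    for (a,b),h in zip(u,z):
        d=c['T'][:3,:3]@np.array([a,-b,-1]); o=c['T'][:3,3]; out.append((o+d*(h-o[2])/d[2])[:2])
    return np.array(out)
E
python3 - <<'E'
from h import *
s=snap('top','t0.png'); print(s['pose'],s['camera_matrix'])
o=robot.get_obs(); print(o)
E
```

```text
[[ 0.01885888  0.99825114 -0.05602678  0.57323835]
 [-0.99969984  0.01795043 -0.01667394  0.04003473]
 [-0.01563908  0.05632441  0.99829003  1.2805566 ]
 [ 0.          0.          0.          1.        ]] [[602.20456143   0.         308.90185702]
 [  0.         602.20456143 241.5093589 ]
 [  0.           0.           1.        ]]
{'time': 0.05, 'joint_positions': array([ 1.12087783e+00,  8.79074458e-02,  1.37218483e+00,  5.98912528e-06,
        1.68358317e+00, -1.03117609e-01]), 'qvel': array([-4.75927511e-04, -5.10729245e-05, -1.65532745e-03,  8.19638962e-04,
        1.33210248e-03,  2.22321580e-03]), 'joint_torque': array([ 1.06000363e-03, -3.41541660e+01, -3.03594840e+01,  7.20164250e-02,
        3.05342989e-02, -9.32119747e-05]), 'tool_pos': array([0.18672327, 0.51677902, 0.20436537]), 'ee_rot': array([-1.67677186,  1.56871353, -2.02357207]), 'wrist_force': array([-1.16213222,  0.11483183,  0.1512275 ]), 'wrist_torque': array([ 0.00916748,  0.0256552 , -0.01073271]), 'width': 0.09396402959147561}
```

View pics/t0.png

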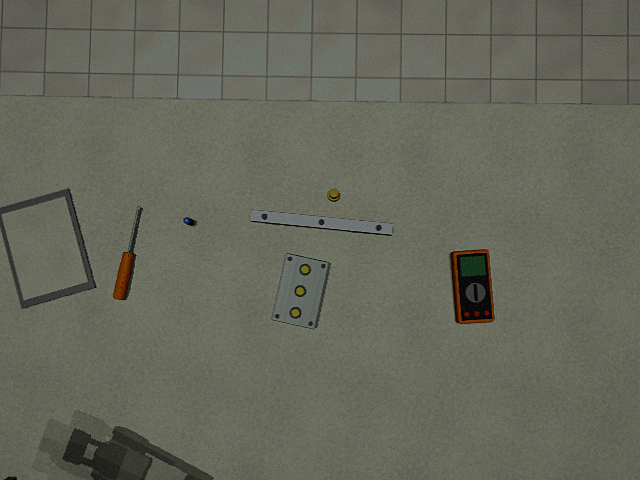

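The top view shows the fence from (250,216) to (392,230), the block centred at (300,291), the cell at (189,221), the multimeter at (472,287) and the screwdriver at about (130,255). I'll enlarge it for exact corner positions.

Run:
```python
import cv2
i=cv2.imread('pics/t0.png')[190:340,220:420]; cv2.imwrite('pics/t0c.png',cv2.convertScaleAbs(cv2.resize(i,None,fx=4,fy=4,interpolation=cv2.INTER_CUBIC),alpha=1.5))
```

```text
(no output)
```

View pics/t0c.png

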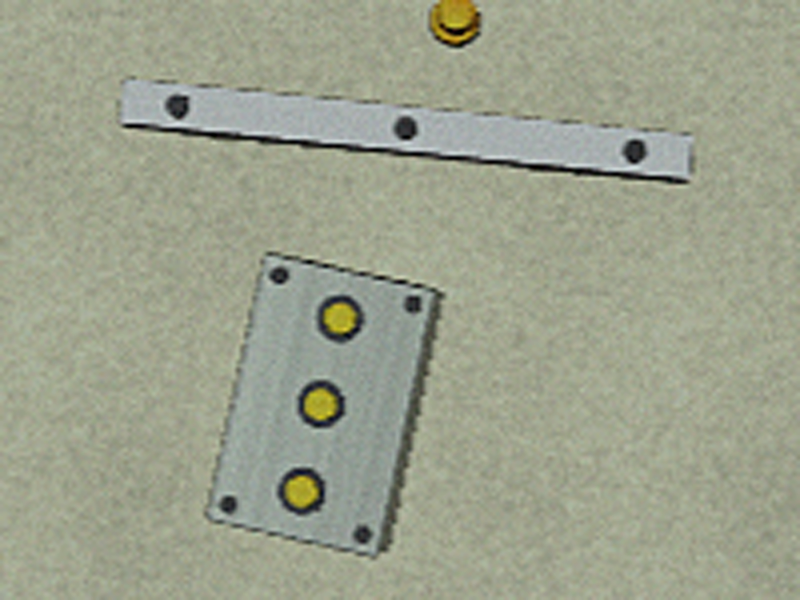

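In the crop (4x, offset 220,190), the fence corners are (124,80), (692,134), (690,180) and (122,125). The block's top corners are (266,255), (440,291), (378,556) and (209,517), and the plugs are at (340,318), (321,404) and (301,491).

```bash
cat >> h.py <<'E'
def pose(plugs,f):
    p=px2w(f,plugs,.05); d=p[0]-p[-1]; return p.mean(0), np.arctan2(d[1],d[0])
E
python3 - <<'E'
from h import *
c=lambda l:[(220+x/4-.4,190+y/4-.4) for x,y in l]
F=px2w('t0',c([(124,80),(692,134),(690,180),(122,125)]),.025);print(F,F.mean(0))
b=px2w('t0',c([(178,106),(406,128),(635,151)]),.029);print(b); d=b[0]-b[2]; print('fence yaw of own y',np.degrees(np.arctan2(d[1],d[0])))
B=px2w('t0',c([(266,255),(440,291),(378,556),(209,517)]),.045);print(B,B.mean(0))
p,a=pose(c([(340,318),(321,404),(301,491)]),'t0');print(p,np.degrees(a))
print(px2w('t0',[(189,221),(472,287),(451,251),(457,323),(130,255),(139,208),(119,298),(334,195)],.02))
E
```

```text
[[ 0.70852098  0.18453789]
 [ 0.68530659 -0.11288731]
 [ 0.66124254 -0.11211836]
 [ 0.68483362  0.18501627]] [0.68497593 0.03613712]
[[ 0.69494713  0.15552125]
 [ 0.6855059   0.03629103]
 [ 0.67557025 -0.08295412]]
fence yaw of own y 85.35474054078713
[[0.61738313 0.10704697]
 [0.60056063 0.01743514]
 [0.46510563 0.04673113]
 [0.48312688 0.13331831]] [0.54154407 0.07613289]
[0.54168963 0.07729569] -11.617722920313984
[[ 0.68267939  0.31429035]
 [ 0.55556135 -0.27903967]
 [ 0.6295027  -0.23540397]
 [ 0.48069233 -0.24842206]
 [ 0.60888003  0.43600297]
 [ 0.70827757  0.42053964]
 [ 0.51863064  0.45569033]
 [ 0.74293519  0.01012948]]
```

```bash
cat >> h.py <<'E'
from scipy.spatial.transform import Rotation as Rn
F0=np.array([.6852,.0362]); FY=np.radians(-4.65)
def R(): return Rn.from_euler('xyz',robot.get_obs()['ee_rot']).as_matrix()
def w2f(p): 
    d=np.array(p)[:2]-F0; c,s=np.cos(FY),np.sin(FY); return np.array([c*d[0]+s*d[1],-s*d[0]+c*d[1]])
E
python3 - <<'E'
from h import *
np.set_printoptions(precision=3,suppress=True)
print(R()); r=R(); print(np.degrees(np.arctan2(r[1,1],r[0,1])), w2f([.5417,.0773]))
d=np.array([.62,.19])
E
```

```text
[[-0.001  0.34   0.94 ]
 [-0.002  0.94  -0.34 ]
 [-1.    -0.002 -0.   ]]
70.12982436674986 [-0.146  0.029]
```

>>> carry_out(targets=[[1, 0, 0, 0, -7.6], [1, 0, 0, 0, -7.6], [1, 0, -2.36, 3.2, 0], [1, 0, -2.36, 3.2, 0], [1, 0, -2.36, 3.2, 0], [1, 0, -2.36, 3.2, 0], [1, 0, -2.36, 3.2, 0], [1, 0, -2.36, 3.2, 0], [1, 0, -2.36, 3.2, 0], [1, 0, -2.36, 3.2, 0], [1, 0, -2.36, 3.2, 0], [1, 0, -2.36, 3.2, 0], [1, 0, -2.36, 3.2, 0], [1, 0, -2.36, 3.2, 0], [1, 0, -2.36, 3.2, 0], [1, 0, -2.36, 3.2, 0]])

```text
time: 1.65
tool_pos: [0.6072, 0.1502, 0.2045]
ee_rot: [-3.046, 1.569, -3.127]
wrist_force: [0.7, 0.4, -0.1]
width: 0.0005
```

```bash
cat >> h.py <<'E'
def st():
    np.set_printoptions(precision=4,suppress=True)
    o=robot.get_obs(); r=R(); print('t',o['time'],'fence xy',w2f(o['tool_pos']),'z',o['tool_pos'][2],'tooly deg in fence',np.degrees(np.arctan2(r[1,1],r[0,1])-FY),'F',o['wrist_force'],o['width'],o['joint_positions'])
E
python3 -c "
from h import *
st()"
```

```text
t 1.65 fence xy [-0.0869  0.1073] z 0.2044782480437452 tooly deg in fence 89.97337886958668 F [ 0.7443  0.3586 -0.1139] 0.0005159672162617036 [ 0.1518  0.2583  1.1757  0.0002  1.7092 -1.3374]
```

>>> carry_out(targets=[[1, 3, 0, 0, 0], [1, 3, 0, 0, 0], [1, 3, 0, 0, 0], [1, 3, 0, 0, 0], [1, 3, 0, 0, 0], [1, 2.4, 0, 0, 0], [1, 1.2, 0, 0, 0], [1, 0, -1, 0, 0], [1, 0, -1, 0, 0], [1, 0, -0.4, 0, 0], [1, 0, -0.4, 0, 0]])

```text
time: 2.75
tool_pos: [0.6055, 0.1229, 0.0214]
ee_rot: [0.238, 1.567, 0.155]
wrist_force: [-0.1, 0.4, 0.2]
width: 0.0009
```

>>> carry_out(targets=[[1, 0, -0.4, 0, 0], [1, 0, -0.4, 0, 0], [1, 0, -0.4, 0, 0], [1, 0, -0.4, 0, 0], [1, 0, -0.4, 0, 0], [1, 0, -0.4, 0, 0], [1, 0, -0.4, 0, 0], [1, 0, -0.4, 0, 0], [1, 0, -0.4, 0, 0], [1, 0, 0, 0, 0]])

```text
time: 3.75
tool_pos: [0.6039, 0.0893, 0.0214]
ee_rot: [0.575, 1.563, 0.494]
wrist_force: [2.7, 4.3, 0.7]
width: 0.0006
```

```bash
python3 -c "
from h import *
st()
s=snap('top','t1.png');i=s['image'][190:340,220:420,::-1]
cv2.imwrite('pics/t1c.png',cv2.convertScaleAbs(cv2.resize(i,None,fx=4,fy=4,interpolation=cv2.INTER_CUBIC),alpha=1.5))"
```

```text
t 3.75 fence xy [-0.0853  0.0463] z 0.02141210353010711 tooly deg in fence 89.98478178359129 F [2.6727 4.2751 0.7315] 0.0005575469690511654 [ 0.052   0.316   1.4748  0.0033  1.3439 -1.4381]
```

View pics/t1c.png

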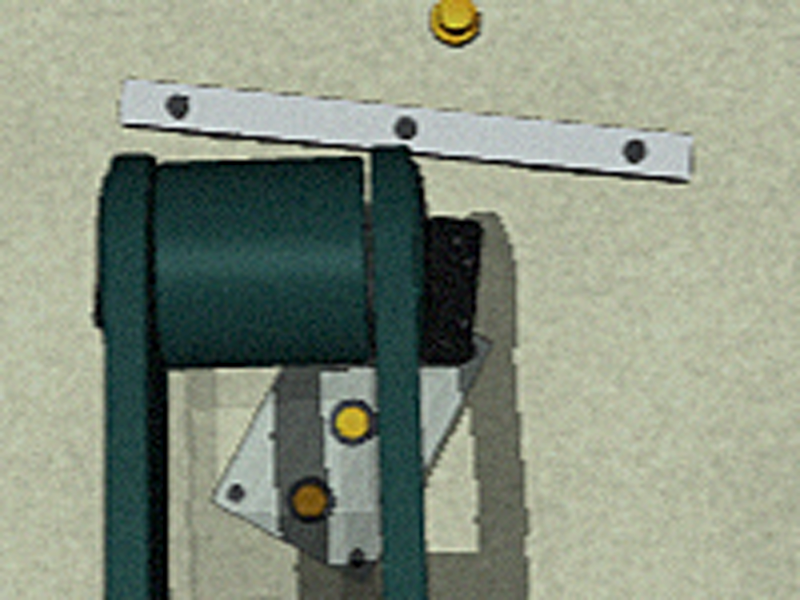

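The arm hides part of the block, but two plugs show: the middle one at (352,422) and the near one at (310,499). It has turned clockwise as planned.

```bash
cat >> h.py <<'E'
def two(f,mid,near,off=(220,190)):
    p=px2w(f,[(off[0]+x/4-.4,off[1]+y/4-.4) for x,y in (mid,near)],.05); a=w2f(p[0]);b=w2f(p[1]); d=a-b
    return a,np.degrees(np.arctan2(d[1],d[0])),np.linalg.norm(d)
E
python3 -c "
from h import *
print(two('t1',(352,422),(310,499)))"
```

```text
(array([-0.1537522 ,  0.01255427]), np.float64(-22.96665788381581), np.float64(0.04444670016444902))
```

>>> carry_out(targets=[[1, 0, 1, 0, 0], [1, 0, 1, 0, 0], [1, -3.4, 0, 0, 0], [1, -3.4, 0, 0, 0], [1, -3.4, 0, 0, 0], [1, 0, -1.98, -2.96, 0], [1, 0, -1.98, -2.96, 0], [1, 0, -1.98, -2.96, 0], [1, 0, -1.98, -2.96, 0], [1, 0, -1.98, -2.96, 0], [1, 0, 0, 0, 7.7], [1, 0, 0, 0, 7.7], [1, 0, 0, 0, 7.6], [1, 0, 0, 0, 0]])

```text
time: 5.2
tool_pos: [0.4471, 0.0214, 0.1216]
ee_rot: [-2.509, 1.571, -2.991]
wrist_force: [0.1, 0.4, -0.5]
width: 0.0004
```

```bash
python3 -c "
from h import *
st()"
```

```text
t 5.2 fence xy [-0.2361 -0.0341] z 0.12155429380267298 tooly deg in fence 67.0196048414478 F [ 0.1483  0.4183 -0.505 ] 0.0003558895433945479 [-0.0789 -0.1111  1.7341 -0.0001  1.5188 -1.1675]
```

>>> carry_out(targets=[[1, 3.4, 0, 0, 0], [1, 3.4, 0, 0, 0], [1, 3.4, 0, 0, 0], [1, 0, 0, 0, 0], [1, 0, 0.8, 0, 0], [1, 0, 0.8, 0, 0], [1, 0, 0.41, 0, 2.5], [1, 0, 0.41, 0, 2.5], [1, 0, 0.41, 0, 2.5], [1, 0, 0.41, 0, 2.5], [1, 0, 0.41, 0, 2.5], [1, 0, 0.41, 0, 2.5], [1, 0, 0.41, 0, 2.5], [1, 0, 0.41, 0, 2.5], [1, 0, 0.41, 0, 2.5], [1, 0, 0.41, 0, 2.5], [1, 0, 0, 0, 0]])

```text
time: 6.9
tool_pos: [0.4782, 0.0676, 0.0204]
ee_rot: [-2.163, 1.565, -3.081]
wrist_force: [-8.1, -0.4, 2.2]
width: 0.0009
```

```bash
python3 -c "
from h import *
st()
s=snap('top','t2.png');i=s['image'][190:340,220:420,::-1]
cv2.imwrite('pics/t2c.png',cv2.convertScaleAbs(cv2.resize(i,None,fx=4,fy=4,interpolation=cv2.INTER_CUBIC),alpha=1.5))"
```

```text
t 6.9 fence xy [-0.2089  0.0145] z 0.020369874230633526 tooly deg in fence 42.06176487654341 F [-8.1179 -0.4313  2.2186] 0.0008687050899772104 [ 0.0231  0.0592  1.7804 -0.0002  1.3078 -0.6297]
```

View pics/t2c.png

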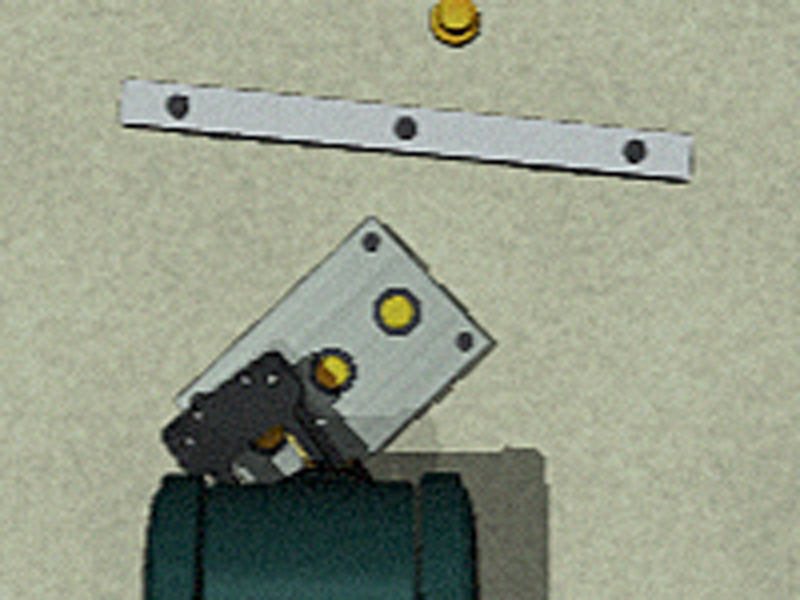

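The far plug is at (397,311) and the middle one at (333,371). The block is now diagonal and still well clear of the fence, with its closest corner at (372,216).

```bash
python3 -c "
from h import *
print(two('t2',(397,311),(333,371)),two('t2',(333,371),(268,432)))"
```

```text
(array([-0.09529423, -0.00465572]), np.float64(-41.172917558873195), np.float64(0.044716390150309766)) (array([-0.12895342,  0.02478259]), np.float64(-41.148649253591685), np.float64(0.04533147549096485))
```

>>> carry_out(targets=[[1, 0, -0.8, 0, 0], [1, 0, -0.7, 0, 0], [1, -3.4, 0, 0, 0], [1, -3.4, 0, 0, 0], [1, -3.4, 0, 0, -6.8], [1, 0, 2.82, 2.1, 0], [1, 0, 2.82, 2.1, 0], [1, 0, 2.82, 2.1, 0], [1, 0, 2.82, 2.1, 0], [1, 0, 2.82, 2.1, 0], [1, 0, 0, 0, 0]])

```text
time: 8.05
tool_pos: [0.6462, 0.0806, 0.1208]
ee_rot: [0.919, 1.569, 0.119]
wrist_force: [-0.3, -0.1, 0.5]
width: 0.0009
```

```bash
python3 -c "
from h import *
st()"
```

```text
t 8.05 fence xy [-0.0425  0.0411] z 0.12076470507345664 tooly deg in fence 48.78279809626431 F [-0.2521 -0.1122  0.537 ] 0.0008985862544367439 [ 0.037   0.3384  1.2405  0.0002  1.5606 -0.7333]
```

>>> carry_out(targets=[[1, 3.4, 0, 0, 0], [1, 3.4, 0, 0, 0], [1, 3.3, 0, 0, 0], [1, 0, 0, 0, 0], [1, 0, -0.6, 0, 0], [1, 0, -0.5, 0, 0], [1, 0, -0.41, 0, 2.3], [1, 0, -0.41, 0, 2.3], [1, 0, -0.41, 0, 2.3], [1, 0, -0.41, 0, 2.3], [1, 0, -0.41, 0, 2.3], [1, 0, -0.41, 0, 2.3], [1, 0, -0.41, 0, 2.3], [1, 0, -0.41, 0, 2.3], [1, 0, -0.41, 0, 2.3], [1, 0, 0, 0, 0]])

```text
time: 9.65
tool_pos: [0.6096, 0.0509, 0.0255]
ee_rot: [1.106, 1.557, -0.057]
wrist_force: [4.6, -0.5, -0.0]
width: 0.0007
```

>>> carry_out(targets=[[1, 0, 0.8, 0, 0], [1, 0, 0.4, 0, 0], [1, -3.4, 0, 0, 0], [1, -3.4, 0, 0, 0], [1, -3.4, 0, 0, 0]])

```text
time: 10.15
tool_pos: [0.6156, 0.0569, 0.124]
ee_rot: [-2.269, 1.57, 2.853]
wrist_force: [1.1, 1.0, 0.1]
width: 0.0004
```

```bash
python3 -c "
from h import *
st()
s=snap('top','t3.png');i=s['image'][190:340,220:420,::-1]
cv2.imwrite('pics/t3c.png',cv2.convertScaleAbs(cv2.resize(i,None,fx=4,fy=4,interpolation=cv2.INTER_CUBIC),alpha=1.5))"
```

```text
t 10.15 fence xy [-0.071  0.015] z 0.12398881600810047 tooly deg in fence 28.09830416565792 F [1.1468 1.0334 0.1363] 0.00042437144528613516 [ 0.0004  0.2664  1.3253  0.0001  1.5504 -0.4089]
```

View pics/t3c.png

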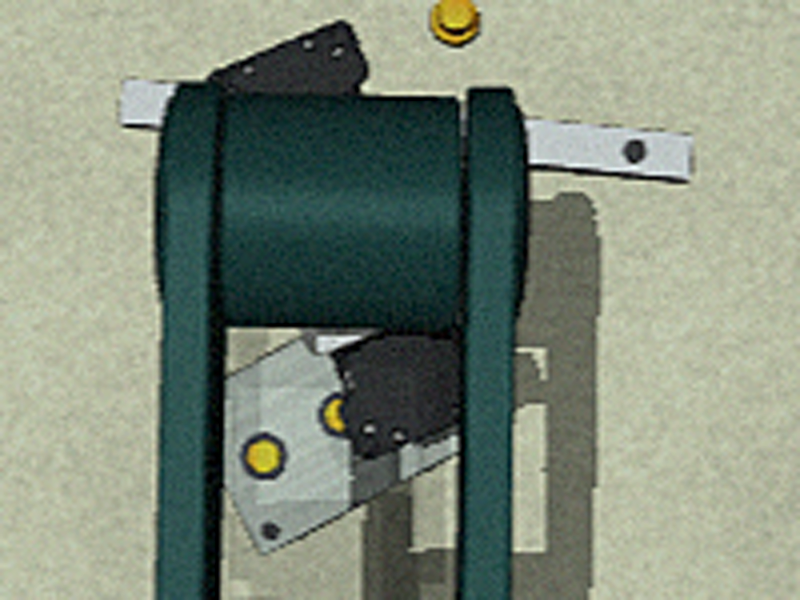

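The left plug is at (264,456), the middle plug is about (340,415) and partly hidden, and the lower edge runs from (265,553) to (458,452).

```bash
python3 -c "
from h import *
print(two('t3',(340,415),(264,456)))
p=px2w('t3',[(220+x/4-.4,190+y/4-.4) for x,y in((458,452),(265,553))],.045);d=w2f(p[0])-w2f(p[1]);print(np.degrees(np.arctan2(d[1],d[0])),w2f(p[1]))"
```

```text
(array([-0.15083246,  0.01898989]), np.float64(-55.996519690833836), np.float64(0.043915196894636035))
-56.74647845958564 [-0.22453622  0.05010245]
```

>>> carry_out(targets=[[1, 0, 0, 0, -5.2], [1, 0, -2.72, -2.02, 0], [1, 0, -2.72, -2.02, 0], [1, 0, -2.72, -2.02, 0], [1, 0, -2.72, -2.02, 0], [1, 0, -2.72, -2.02, 0], [1, 0, 0, 0, 0]])

```text
time: 10.9
tool_pos: [0.4447, 0.0809, 0.1224]
ee_rot: [-2.336, 1.569, 2.877]
wrist_force: [0.3, -0.1, -0.2]
width: 0.0002
```

```bash
python3 -c "
from h import *
st()"
```

```text
t 10.9 fence xy [-0.2434  0.025 ] z 0.1224396659821004 tooly deg in fence 33.371440790508004 F [ 0.2846 -0.0747 -0.2004] 0.00017700316433098026 [ 0.0539 -0.1006  1.7228  0.0005  1.5209 -0.4474]
```

>>> carry_out(targets=[[1, 3.4, 0, 0, 0], [1, 3.4, 0, 0, 0], [1, 3.4, 0, 0, 0], [1, 0, 0, 0, 0], [1, 0, 0.8, 0, 0], [1, 0, 0.8, 0, 0], [1, 0, 0.41, 0, 2.5], [1, 0, 0.41, 0, 2.5], [1, 0, 0.41, 0, 2.5], [1, 0, 0.41, 0, 2.5], [1, 0, 0.41, 0, 2.5], [1, 0, 0.41, 0, 2.5], [1, 0, 0.41, 0, 2.5], [1, 0, 0.41, 0, 2.5], [1, 0, 0.41, 0, 2.5], [1, 0, 0.41, 0, 2.5], [1, 0, 0.41, 0, 2.5], [1, 0, 0.41, 0, 2.5], [1, 0, 0, 0, 0]])

```text
time: 12.8
tool_pos: [0.5089, 0.1025, 0.0219]
ee_rot: [-2.56, 1.567, 2.129]
wrist_force: [-5.1, 3.1, -0.9]
width: 0.0003
```

```bash
python3 -c "
from h import *
st()
s=snap('top','t4.png');i=s['image'][190:340,220:420,::-1]
cv2.imwrite('pics/t4c.png',cv2.convertScaleAbs(cv2.resize(i,None,fx=4,fy=4,interpolation=cv2.INTER_CUBIC),alpha=1.5))"
```

```text
t 12.8 fence xy [-0.1811  0.0518] z 0.021868921943415318 tooly deg in fence 3.2985256609334614 F [-5.0824  3.0901 -0.8845] 0.0003409725646635345 [0.0872 0.132  1.6974 0.0036 1.3139 0.1098]
```

View pics/t4c.png

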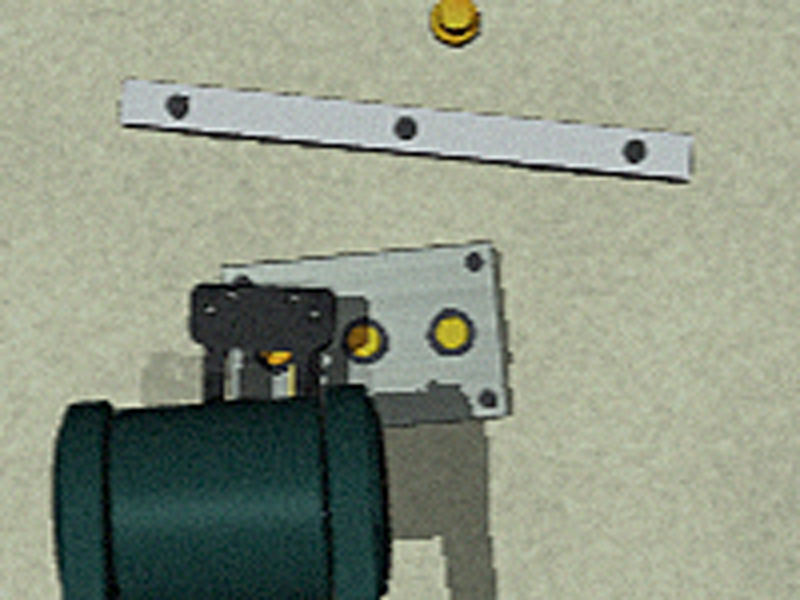

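The right plug is at (452,332) and the middle one at (365,341). About 11° of turn remains, and the block is clear of the fence.

```bash
python3 -c "
from h import *
print(two('t4',(452,332),(365,341)))
print(two('t4',(365,341),(278,350)))"
```

```text
(array([-0.10314325, -0.03361207]), np.float64(-78.37075931773722), np.float64(0.04459869772004732))
(array([-0.11213336,  0.01007112]), np.float64(-78.37724512051993), np.float64(0.04462959340590843))
```

>>> carry_out(targets=[[1, 0, -1.6, 0, 0], [1, 0, -2.4, 0, 0], [1, 0, -2.4, 0, 0], [0, 0, 0, 0, -8.5], [0, 0, 0, 0, -8.5], [0, 0, 0, 0, -8.5], [0, 0, 0, 0, -8.5], [0, 0, 0, 0, -8.5], [0, 0, 0, 0, -8.5], [0, 0, 0, 0, -8.5], [0, 0, 0, 0, -8.5], [0, 0, 0, 0, -8.5], [0, 0, 0, 0, -8.5], [0, 0, 0, 0, -1.7], [0, 0, -1.9, 0, 0], [0, 0, -1.9, 0, 0], [0, 0, 0, 0, 0]])

```text
time: 14.55
tool_pos: [0.4437, 0.0629, 0.0221]
ee_rot: [-0.022, 1.567, -0.108]
wrist_force: [0.1, -0.3, 0.2]
width: 0.0938
```

```bash
python3 -c "
from h import *
st()"
```

```text
t 14.55 fence xy [-0.2428  0.007 ] z 0.022078109936633276 tooly deg in fence 89.74597759577256 F [ 0.0575 -0.2802  0.1662] 0.09377369673416382 [ 0.0144 -0.0273  1.8645 -0.0004  1.301  -1.4707]
```

>>> carry_out(targets=[[0, 0, 0, 1.8, 0], [0, 0, 0, 1.8, 0], [0, 0, 0, 1.8, 0], [0, 0, 0, 0.5, 0], [0, 0, 0, 0.5, 0], [0, 0, 0, 0.5, 0], [0, 0, 0, 0.5, 0], [0, 0, 0, 0.5, 0], [0, 0, 0, 0.5, 0], [0, 0, 0, 0.5, 0], [0, 0, 0, 0.5, 0], [0, 0, 0, 0.5, 0], [0, 0, 0, 0.5, 0], [0, 0, 0, 0, 0]])

```text
time: 15.95
tool_pos: [0.5407, 0.0575, 0.0197]
ee_rot: [2.963, 1.559, 2.882]
wrist_force: [-10.1, 2.8, 5.2]
width: 0.0939
```

```bash
python3 -c "
from h import *
st()
s=snap('top','t5.png');i=s['image'][190:340,220:420,::-1]
cv2.imwrite('pics/t5c.png',cv2.convertScaleAbs(cv2.resize(i,None,fx=4,fy=4,interpolation=cv2.INTER_CUBIC),alpha=1.5))"
```

```text
t 15.95 fence xy [-0.1457  0.0095] z 0.019710477794904712 tooly deg in fence 89.99525511521676 F [-10.0799   2.8065   5.1793] 0.09392395375145939 [-0.0003  0.1929  1.6316  0.003   1.3281 -1.4906]
```

View pics/t5c.png

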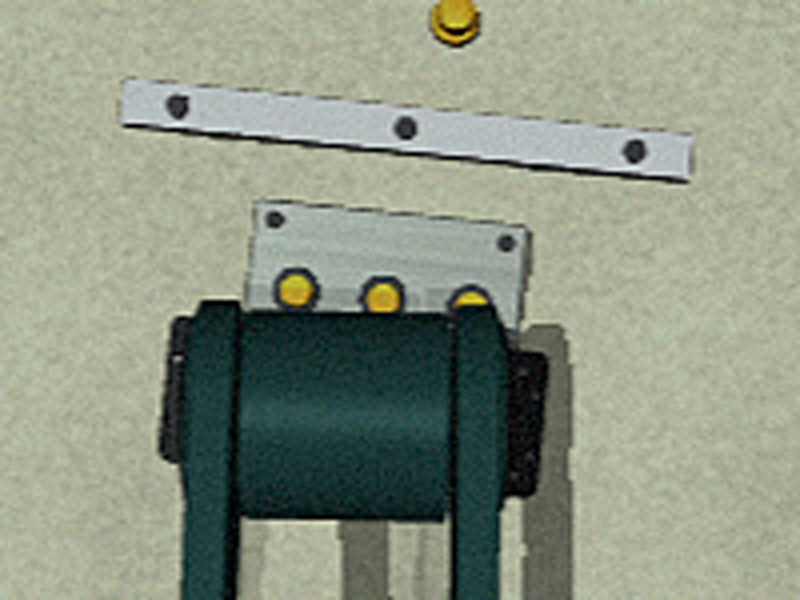

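The block is now parallel: its two visible screws, (275,219) and (506,243), slope the same as the fence. About 36 mm is left to close.

>>> carry_out(targets=[[0, 0, 0, 0.4, 0], [0, 0, 0, 0.4, 0], [0, 0, 0, 0.4, 0], [0, 0, 0, 0.4, 0], [0, 0, 0, 0.4, 0], [0, 0, 0, 0.4, 0], [0, 0, 0, 0.4, 0], [0, 0, 0, 0.3, 0], [0, 0, 0, 0, 0]])

```text
time: 16.9
tool_pos: [0.5711, 0.0542, 0.0196]
ee_rot: [3.096, 1.558, 3.014]
wrist_force: [-10.8, 1.4, 5.3]
width: 0.0939
```

>>> carry_out(targets=[[0, 0, 0, 0.2, 0], [0, 0, 0, 0.2, 0], [0, 0, 0, 0, 0]])

```text
time: 17.2
tool_pos: [0.5737, 0.0539, 0.0197]
ee_rot: [3.122, 1.556, 3.04]
wrist_force: [-14.8, 1.1, 8.5]
width: 0.0941
```

```bash
python3 -c "
from h import *
st()"
```

```text
t 17.2 fence xy [-0.1125  0.0086] z 0.01966874235198289 tooly deg in fence 89.98004352835723 F [-14.8414   1.1372   8.4558] 0.09408481264566008 [-0.0056  0.2633  1.5458  0.0015  1.3476 -1.4953]
```

>>> carry_out(targets=[[0, 0, 0, 0.2, 0], [0, 0, 0, 0.2, 0], [0, 0, 0, 0, 0]])

```text
time: 17.5
tool_pos: [0.5736, 0.0539, 0.0197]
ee_rot: [-3.141, 1.546, 3.061]
wrist_force: [-25.0, 1.6, 16.0]
width: 0.0941
```

>>> carry_out(targets=[[0, 0, 0, 0.2, 0], [0, 0, 0, 0, 0]])

```text
time: 17.7
tool_pos: [0.5736, 0.0539, 0.0197]
ee_rot: [-3.134, 1.541, 3.068]
wrist_force: [-29.7, 1.5, 19.6]
width: 0.0939
```

```bash
python3 -c "
from h import *
st()"
```

```text
t 17.7 fence xy [-0.1127  0.0086] z 0.019717436271969733 tooly deg in fence 89.98851797251183 F [-29.7451   1.4554  19.5687] 0.09390537186882304 [-0.0059  0.2731  1.5337  0.002   1.364  -1.4958]
```

Hard contact: the tool no longer moves while the force keeps rising. I'll back off, lift clear and check.

>>> carry_out(targets=[[0, 0, 0, -0.6, 0], [0, 0, 0, -0.8, 0], [0, 0, 0, -2, 0], [0, 0, 0, -4, 0], [0, 0, 0, -4, 0], [0, -3, 0, -4, 0], [0, -3, 0, -4, 0], [0, 0, 0, 0, 0]])

```text
time: 18.5
tool_pos: [0.393, 0.0687, 0.0852]
ee_rot: [0.152, 1.561, 0.071]
wrist_force: [-0.1, 0.1, 1.0]
width: 0.0944
```

```bash
python3 -c "
from h import *
st()
s=snap('top','t6.png');i=s['image'][190:340,220:420,::-1]
cv2.imwrite('pics/t6c.png',cv2.convertScaleAbs(cv2.resize(i,None,fx=4,fy=4,interpolation=cv2.INTER_CUBIC),alpha=1.5))"
```

```text
t 18.5 fence xy [-0.2939  0.0087] z 0.08522713880308494 tooly deg in fence 90.02415969237161 F [-0.147   0.1276  0.9609] 0.09440410895081294 [ 0.0303 -0.2112  1.8937  0.0004  1.4489 -1.4598]
```

View pics/t6c.png

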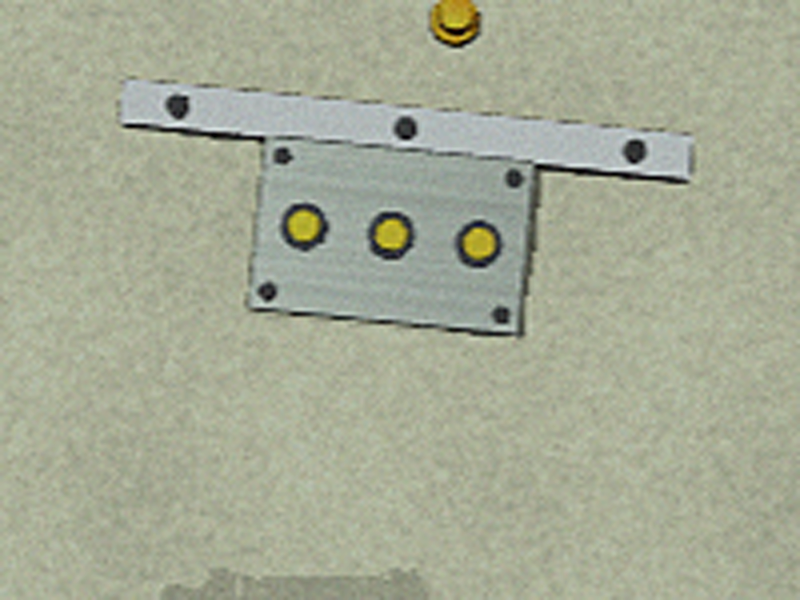

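The block sits against the fence, with plugs at (304,226), (391,235) and (479,244) and no dark gap visible.

```bash
python3 -c "
from h import *
print(two('t6',(479,244),(391,235)),two('t6',(391,235),(304,226)))
a=cv2.imread('pics/t0.png').astype(int);b=cv2.imread('pics/t6.png').astype(int)
d=np.abs(a-b).max(2)
for n,(x,y,w,h) in dict(meter=(445,245,55,82),cell=(178,210,25,20),fit=(322,184,24,20),driver=(108,200,40,105)).items(): print(n,(d[y:y+h,x:x+w]>60).sum())
robot.close_job(); print(robot.get_obs()['time'])"
```

```text
(array([-0.05708894, -0.04294762]), np.float64(-90.15416045932373), np.float64(0.04518372778758567)) (array([-0.05696737,  0.00223594]), np.float64(-90.22204399176373), np.float64(0.044749513677115355))
meter 0
cell 0
fit 0
driver 0
the job is handed in; nothing more can be done
the job is handed in; nothing more can be done
```

The block now lies flush along the fence, and I handed the job in at about 18.6 s of the 72 s allowed. I turned it about 83° clockwise with four single-finger pushes on alternate corners. I then opened the gripper and used both fingertips to square the block and slide it against the fence.

The last top picture put the block's centre at x = -57.0 mm, y = +2 mm in the fence frame. It was about 0.2° (0.003 rad) off parallel, well inside the limits.

- **Fence contact:** before the last slide the block looked parallel to the fence. The tool then stopped moving while the push force rose to about 30 N, so it was hard up against the fence.
- **Arm:** it was backed off and clear of everything before handing in.
- **Bystanders:** comparing the first and last top pictures showed no change around the multimeter, cell, fitting or screwdriver.

No check failed or disagreed. I did not check the block's height or tilt directly; I only pushed low on its side, and it looks flat in the picture. The block moved further per degree of turn than the stated turning point suggested, so I checked with a picture after each push and did one more alternate-corner pair than planned.

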